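# Seat the snap-in end cover of a bearing housing

### The arm

A 7-joint arm with a two-finger parallel gripper is mounted at the origin on a cart in front of the work surface, level with it; the furniture and walls round the work are solid. World frame = base frame: x ahead of the robot, y to its left, z up, the work surface at z = 0. Lengths are in m, angles in rad, forces in N, time in s.
With the tool pointing down it reaches from about 0.35 to 0.9 m from the base axis. Payload 8.1 kg.
Tool frame: the origin (TCP) lies midway between the tips of the shut fingers; the grasp point (between the pads) lies 19 mm behind it; z points along the fingers, y is the line along which they close (so a half turn about z gives the same grasp; the last joint's range is limited). The gripper opens to 92 mm and grips with 3 to 60 N. Pads are 19 mm wide; open, the fingers measure 130 mm over their backs; the gripper's body (75 mm by 190 mm) begins 47 mm behind the grasp point.
Start: joints at [-1.227, 0.434, 0.025, 1.573, -0.012, 1.134, -0.075], TCP at [0.27, 0.564, 0.227] pointing down, gripper open.
Joint ranges: [-2.62, 2.62], [-0.44, 2.09], [-1.27, 1.32], [0.08, 2.57], [-1.32, 4.46], [0.12, 2], [-2.74, 2.74]. Speed limits (rad/s): [2.22, 2.22, 3.01, 3.01, 3.14, 3.14, 3.14].

### API

Orientations are given as a rotation vector (axis times angle).
In Python, from cell import observe, get_image, camera_model, sign_off, recognise, silhouettes gives the robot as it stands.
- The arm moves only by the tool apply_moves, never from a script. Its argument "motion" is a list of rows, each an object of numbers: "x", "y", "z": the shift along the world's x, y, z in cm; "yaw": the turn about the world's z in degrees; "hand": the opening, from -1 (shut) to 1 (fully open), so that 0 is half open. In form: [{"x": .., "y": .., "z": .., "yaw": .., "hand": ..}, ...]. A call has 1 to 10 rows; each row is the pose to reach, as a shift and turn from the pose commanded when the call began; what a row does not reach only later rows make up. A row lasts 1/8 s, in which the tool goes at most 62.5 mm and 10.7 degrees, less where a joint would pass 70% of its speed; a pose out of reach is approached as far as the arm can. A call with a gripper value outside its range is refused whole. The fingers move at their own pace and stop on an object; "newtons" is the grip in N (left out, the last holds). Time passes only in rows, so rows that repeat a pose let the fingers close. It gives the time, the measured TCP pose, the force, the opening and the grip force at its end, in the units of the state.
- observe(): the state, without advancing time (a new reading comes with each control period).
- get_image(name): name is "scene" or "top" or "wrist"; returns the picture (480x640x3 uint8, blue, green, red); there is no depth.
- camera_model(name): a dict with "camera_matrix" (3x3 intrinsics, pixels), "T" (4x4, takes a point from camera to world coordinates). Camera axes: x right, y up, looking along -z (the intrinsics and any distortion apply to the point x, -y, -z); pixel columns grow to the right and rows downward; lengths in m; the calibration is good to about 2 mm. A picture is of the moment at which its call begins: read the wrist's pose just before it. camera_model takes no time and is no camera call; for the wrist camera it gives the pose at the moment of the call.
- sign_off(): hands the job in; it is judged then, once.
Trained networks look in the newest picture that a camera, given by its name, has taken for a name from the list of things; names that differ only in an ending like _2 or _b are one class to them, and where a whole thing is asked for, a point or a joint stands for the part that bears it (a point fixed in the world has none). Each returns a list of dicts, best first, with "p" (0 to 1); they miss things now and then, are a little off and sometimes report something else, mostly with a low value. They report only what shows in the picture. A call takes as long as a camera call. They do not tell look-alikes from the thing itself.
- recognise(query, camera): "rect" ([left, top, right, bottom] in pixels, round what is visible of it).
- silhouettes(query, camera): "mask" (480x640 bool, what is visible of it) and "rect" ([left, top, right, bottom] in pixels, round what is visible of it).
The state is a dict: "clock": time; "joints": joint angles; "dq": joint speeds; "joint_efforts": joint torques, N m; "position": TCP position; "ee_rot": TCP orientation; "force": force on the tool from outside, world axes, zero at the start; "ft_torque": the same for the moment, N m; "width": opening from 0.0 (shut) to 1.0 (fully open); "gripper_force": force on a finger pad.
Only numpy, scipy, OpenCV 4.12 (cv2) and the standard library are available. Lean on these libraries where they do the work, as an engineer would, in place of code of your own. Each camera call takes 0.05 s, during which the arm holds its last target. There are 200 camera calls.

### The job

Take the seating tool from its wooden stand by its handle, set its steel foot squarely on the middle of the black end cover that stands proud of the bearing housing, and press straight down by feel until the cover clicks home and stays down by itself. Go gently: the cover clicks at 11 to 17 N and cracks if pressed with more than 30 N, and it may be pressed only with the tool. Then put the tool back upright in its stand, let go, and leave the other things on the bench where they are.

Things in the scene. Friction and masses are not known exactly. Their poses are not given: they have to be found in the camera images.
- bore_mouth (a point): Centre of the open top of the bearing housing, 75 mm above the bench. The housing is fixed to the bench: grey, a square foot 104x104x12 mm with four bolts, on it a round body 76 mm across with an upright bore 51 mm across. z up; its x and y run along the sides of the foot.
- cover_top (a point): Middle of the flat top face (dark grey disc) of the black end cover (z up), a loose plug 48 mm across and 59 mm tall, guided by the bore. At the start this face is 30 mm proud of the mouth, the cover resting on a soft spring washer (1.5 to 3.5 N). More than 30 N on the cover cracks it.
- cover: The same end cover; origin at the centre of its underside. Pressed down, its ridge meets hidden catches: force rises to 11-17 N, falls as the ridge slips past, then a stiff seal (15 N/mm) stops the cover: home, and it stays. Pressed less it springs back up. The seal's depth differs and is not seen: home is 11 to 27 mm below the start (top 3 to 19 mm proud); the ridge slips past 4 mm before home.
- tool_grip (a point): Middle of the handle of the seating tool (z up), 86 mm above its sole. Tool 111 mm tall, 0.2-0.33 kg: steel foot disc 36 mm across, 10 thick; shank 18 mm across; collar disc 44 mm across from 55 to 61 mm above the sole; square wooden handle 24x24 mm (sides along x, y) from 61 to 111 mm. With fingertips just above the collar, it takes the press if the handle slips.
- tool_foot (a point): Centre of the sole (flat underside) of the seating tool's foot; axes as for tool_grip.
- stand_floor (a point): Centre of the floor of the round recess in the tool's stand, 10 mm above the bench; the recess is 47 mm across and 14 mm deep, in a fixed wooden block 90x90x24 mm. The tool stands in it on its sole. z up.
- bearing: Bystander, leave alone: ball bearing ring, 42 mm across, 12 high; origin at the centre of its underside.
- steel_flange: Bystander, leave alone: round steel flange with hub, 64 mm across, 30 high; origin at the centre of its underside.
- brass_blank: Bystander, leave alone: turned stepped brass blank standing up, 35 mm across, 60 high; origin at the centre of its underside.
- tape_electrical: Bystander, leave alone: roll of black tape, 62 mm across, 19 high; origin at the centre of its underside.
- caliper: Bystander, leave alone: caliper lying flat, 63x220x12 mm; origin at the centre of its underside.
- pliers_1: Bystander, leave alone: pliers lying flat, 52x185x14 mm; origin at the centre of its underside.
- spanner_10: Bystander, leave alone: small spanner lying flat, 22x166x9 mm; origin at the centre of its underside.
Mind the look-alikes: they are no part of the job. Of the things that look like the cover, the middle-sized one is meant.

How it is judged:
On the way, in this order (a step that is already met when the one before it is completed fails the run):
1. the tool's foot presses squarely on the middle of the cover (within 10 mm, tool upright within 0.12 rad) (contact force between seating_tool and cover above 6 N and horizontal distance between tool_foot and cover_top below 0.01 m and angle between tool_grip's own z axis and vertical below 0.12 rad), for 0.05 s.
2. the tool is off the cover, and the cover stays home by itself (top face less than 20.5 mm proud of the mouth) (z of cover_top in the frame of bore_mouth below 0.0205 m and angle between cover_top's own z axis and vertical below 0.06 rad and contact force between seating_tool and cover below 0.3 N and z of tool_foot in the frame of cover_top above 0.003 m), for 1 s.
At the end, for the whole second after the job is handed in: The cover is latched home by itself: top face less than 20.5 mm proud of the bore mouth, level within 0.06 rad, in the bore within 6 mm. The tool stands in the recess of its stand within 9 mm of its middle, sole within 4 mm of the floor, upright within 0.06 rad, released (z of cover_top in the frame of bore_mouth below 0.0205 m and angle between each of cover_top, tool_grip's own z axis and vertical below 0.06 rad and horizontal distance between tool_foot and stand_floor below 0.009 m and z of tool_foot in the frame of stand_floor below 0.004 m and horizontal distance between cover_top and bore_mouth below 0.006 m); the robot touches nothing.
It fails at once if the cover is pressed by the tool with more than 30 N (contact force between seating_tool and cover above 30 N).
It fails at once if the fingers or the arm press the cover (contact force between any of the fingers, the arm and cover above 1 N).
It fails at once if one of the loose bystanders is moved by more than 30 mm (distance of any of bearing, steel_flange, brass_blank, tape_electrical, caliper, pliers_1, spanner_10 from where it was at the start of the episode above 0.03 m).
It also fails if it takes over 48 s, if anything falls off the work surface, if the arm or the gripper's body presses on something with over 40 N, if the wrist force passes 120 N, or if a joint passes its speed limit or range.

## Working session

There is one attempt and no reset: what is moved stays moved. The work goes in short steps, Python scripts to look and compute and a tool call to move; the robot and the scene stay as the last step left them, time stands still between calls to the robot, and variables do not carry over. Pictures are saved under pics/ and viewed, at most 10 in all, crops included, and the job is handed in when it is done.

Besides the shell and the picture viewer there is one more tool, called after ">>>" in YAML: its name, and indented under it one key for each argument. apply_moves: Moves the arm, as the interface text tells. Its arguments: {"type":"object","properties":{"motion":{"type":"array","items":{"type":"object","properties":{"x":{"type":"number"},"y":{"type":"number"},"z":{"type":"number"},"yaw":{"type":"number"},"hand":{"type":"number"}}}},"newtons":{"type":"number"}},"required":["motion"]}

```bash
mkdir -p pics; python3 - <<'E'
from cell import *
import cv2,numpy as np
for c in ["top","scene"]:
    im=get_image(c); cv2.imwrite(f"pics/{c}0.png",im)
    for q in ["cover","tool_grip","bore_mouth","stand_floor","brass_blank","steel_flange"]:
        try: print(c,q,[(np.round(d["rect"]).tolist(),round(d["p"],2)) for d in recognise(q,c)][:5])
        except Exception as e: print(c,q,e)
    m=camera_model(c); print(m["camera_matrix"],np.round(m["T"],3), {k for k in m})
print(observe())
E
```

```text
top cover [([408.0, 268.0, 429.0, 286.0], 0.91), ([351.0, 268.0, 375.0, 291.0], 0.86), ([454.0, 273.0, 469.0, 288.0], 0.49)]
top tool_grip [([309.0, 240.0, 332.0, 268.0], 0.6), ([259.0, 247.0, 280.0, 262.0], 0.54)]
top bore_mouth [([390.0, 260.0, 436.0, 304.0], 0.68), ([126.0, 281.0, 195.0, 321.0], 0.59)]
top stand_floor [([249.0, 236.0, 293.0, 278.0], 0.76), ([318.0, 184.0, 339.0, 208.0], 0.23)]
top brass_blank [([336.0, 219.0, 347.0, 235.0], 0.53)]
top steel_flange [([308.0, 242.0, 332.0, 269.0], 0.66)]
[[529.12482782   0.         316.48038802]
 [  0.         529.12482782 242.38010796]
 [  0.           0.           1.        ]] [[ 0.007  0.989 -0.147  0.45 ]
 [-1.     0.009  0.012  0.014]
 [ 0.013  0.147  0.989  1.36 ]
 [ 0.     0.     0.     1.   ]] {'camera_matrix', 'T'}
scene cover [([461.0, 333.0, 480.0, 356.0], 0.89), ([356.0, 266.0, 383.0, 305.0], 0.8), ([413.0, 293.0, 434.0, 315.0], 0.74)]
scene tool_grip [([288.0, 205.0, 305.0, 245.0], 0.94)]
scene bore_mouth [([391.0, 297.0, 444.0, 349.0], 0.97)]
scene stand_floor [([272.0, 223.0, 322.0, 262.0], 0.65)]
scene brass_blank [(
[... 326 characters left out ...]
', 'T'}
{'clock': 0.7, 'joints': array([-1.22660187,  0.43446751,  0.02500185,  1.5732183 , -0.01163246,
        1.13403674, -0.07510545]), 'dq': array([-0.00023971, -0.00154437, -0.00189903, -0.00026859,  0.00260501,
        0.00074642, -0.00152298]), 'joint_efforts': array([-8.09565190e-04, -6.67517853e+01,  9.82970484e-01, -3.14768958e+01,
       -6.09073020e-02,  3.27037415e-02,  2.24935356e-06]), 'position': array([0.27006075, 0.56363115, 0.22675496]), 'ee_rot': array([-6.96159015e-01, -3.06347396e+00, -2.77923961e-05]), 'force': array([-0.58307698, -0.70447584, -0.27833909]), 'ft_torque': array([-0.01119004, -0.02357149,  0.04381571]), 'gripper_force': 0.0, 'width': 1.0005609479543145}
```

```bash
python3 - <<'E'
import cv2,numpy as np
a=cv2.imread("pics/top0.png")[170:330,230:490]; b=cv2.imread("pics/scene0.png")[190:370,260:500]
a=cv2.resize(a,(780,480),interpolation=cv2.INTER_CUBIC); cv2.imwrite("pics/a.png",a)
cv2.imwrite("pics/b.png",cv2.resize(b,(800,600),interpolation=cv2.INTER_CUBIC))
E
```

```text
(no output)
```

View pics/a.png

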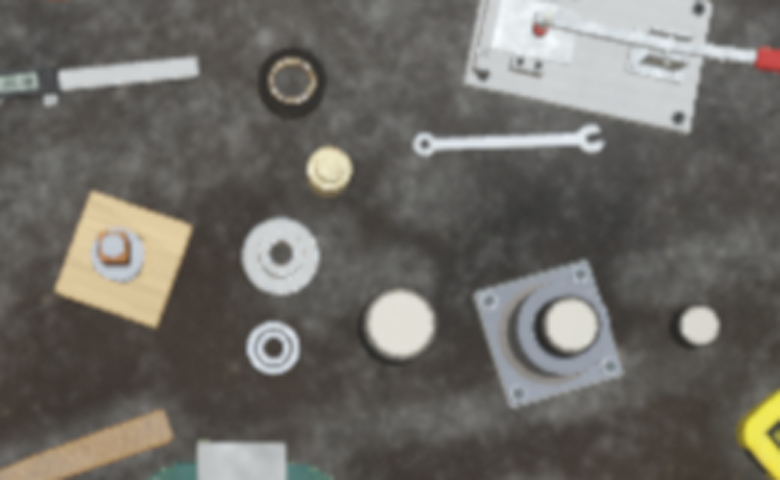

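View pics/b.png

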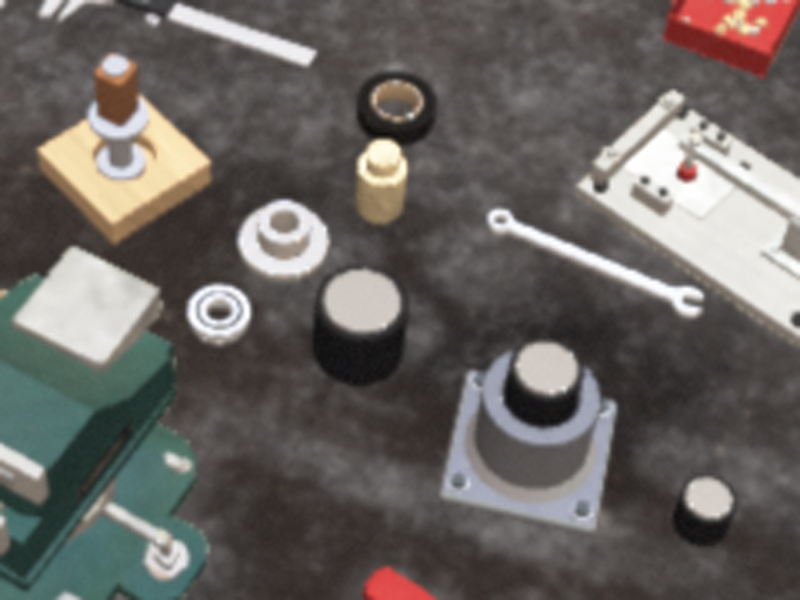

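View pics/top0.png

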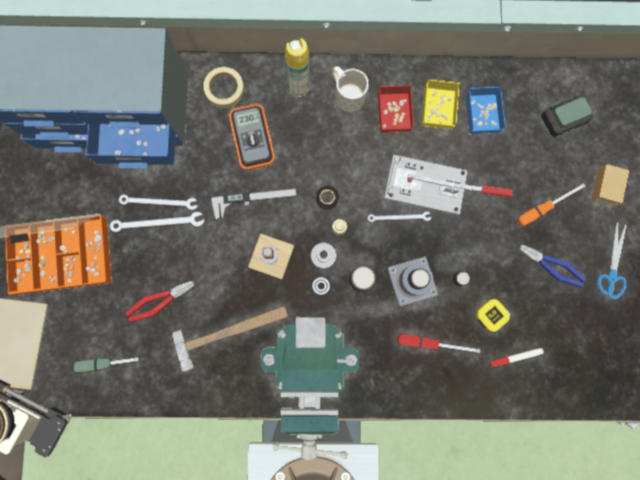

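Cover candidates in the top image are large at (363,279), in the housing at (420,278), and small at (461,280). The one in the grey housing is the middle-sized one and stands proud of the bore, so that's the cover meant; the enlarged crops confirm it. The tool stands in the wooden block at (268,252).

```bash
cat > h.py <<'E'
from cell import *
import cv2,numpy as np
def ray(c,u,v,m=None):
    m=m or camera_model(c); K=m["camera_matrix"];T=m["T"]
    d=np.linalg.inv(K)@[u,v,1]; d=T[:3,:3]@[d[0],-d[1],-d[2]]; return T[:3,3],d
def onz(c,u,v,z,m=None):
    o,d=ray(c,u,v,m); return o+d*(z-o[2])/d[2]
def proj(c,P,m=None):
    m=m or camera_model(c);T=m["T"];p=T[:3,:3].T@(np.asarray(P)-T[:3,3]); q=m["camera_matrix"]@[p[0],-p[1],-p[2]]; return q[:2]/q[2]
def yawof(s):
    R=cv2.Rodrigues(np.array(s["ee_rot"]))[0]; return np.degrees(np.arctan2(R[1,1],R[0,1]))
E
python3 - <<'E'
from h import *
np.set_printoptions(precision=4,suppress=True)
print("tool",onz("top",267.7,251.7,.121),onz("scene",294.8,210.4,.121))
print("cover",onz("top",420.3,278,.105),onz("scene",424,300.4,.105))
a=lambda x,y:onz("top",230+x/3,170+y/3,.024)
for P in [(93,191),(192,225),(157,328),(55,293)]:print(a(*P))
s=observe();print(s["position"],yawof(s)); m=camera_model("wrist");print(m["T"],m["camera_matrix"])
R=cv2.Rodrigues(s["ee_rot"])[0];print("cam in tcp",R.T@(m["T"][:3,3]-s["position"]),R)
E
```

```text
tool [0.6113 0.1137 0.121 ] [0.6125 0.1131 0.121 ]
cover [ 0.5535 -0.2492  0.105 ] [ 0.5558 -0.2512  0.105 ]
[0.6702 0.1396 0.024 ]
[0.6417 0.0549 0.024 ]
[0.5539 0.0832 0.024 ]
[0.5827 0.1697 0.024 ]
[0.2701 0.5636 0.2268] 64.39449362854187
[[ 0.4322 -0.8615 -0.2665  0.1979]
 [ 0.9018  0.4128  0.1282  0.5991]
 [-0.0004 -0.2957  0.9553  0.3855]
 [ 0.      0.      0.      1.    ]] [[367.6971   0.     317.9707]
 [  0.     367.6971 240.1653]
 [  0.       0.       1.    ]]
cam in tcp [ 0.0804  0.0008 -0.1587] [[-0.9018  0.4322 -0.    ]
 [ 0.4322  0.9018  0.    ]
 [ 0.      0.     -1.    ]]
```

>>> apply_moves:
  motion:
    - {"x": 3.4, "y": -4.5, "z": 1}
    - {"x": 6.8, "y": -9, "z": 2}
    - {"x": 10.3, "y": -13.5, "z": 2}
    - {"x": 13.7, "y": -18, "z": 2}
    - {"x": 17.1, "y": -22.5, "z": 2}
    - {"x": 20.5, "y": -27, "z": 2}
    - {"x": 24, "y": -31.5, "z": 2}
    - {"x": 27.4, "y": -36, "z": 2}
    - {"x": 30.8, "y": -40.5, "z": 2}
    - {"x": 34.2, "y": -45, "z": 2}

```text
schema error: expected keys x, y, z, yaw, hand
```

```bash
python3 - <<'E'
from h import *
s=observe();print(s["clock"],s["position"],yawof(s),s["joints"])
m=camera_model("wrist");im=get_image("wrist");cv2.imwrite("pics/w1.png",im)
np.save("w1.npy",m,allow_pickle=True)
for z in (.121,.01): print(proj("wrist",[.612,.1135,z],m))
E
```

```text
0.7 [0.27006075 0.56363115 0.22675496] 64.39449362854187 [-1.22660187  0.43446751  0.02500185  1.5732183  -0.01163246  1.13403674
 -0.07510545]
[ 94.18685202 654.33773388]
[138.8831404  548.95491551]
```

View pics/w1.png

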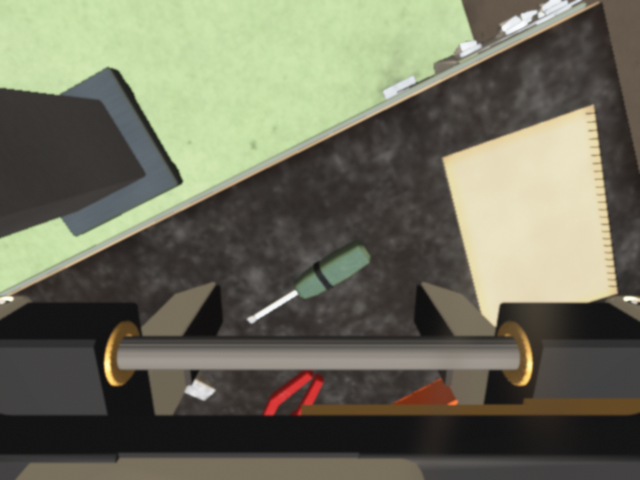

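The wrist picture shows the start pose: the move was refused, because all keys are needed.

>>> apply_moves:
  motion:
    - {"x": 3.4, "y": -4.5, "z": 1, "yaw": 0, "hand": 1}
    - {"x": 6.8, "y": -9, "z": 2, "yaw": 0, "hand": 1}
    - {"x": 10.3, "y": -13.5, "z": 2, "yaw": 0, "hand": 1}
    - {"x": 13.7, "y": -18, "z": 2, "yaw": 0, "hand": 1}
    - {"x": 17.1, "y": -22.5, "z": 2, "yaw": 0, "hand": 1}
    - {"x": 20.5, "y": -27, "z": 2, "yaw": 0, "hand": 1}
    - {"x": 24, "y": -31.5, "z": 2, "yaw": 0, "hand": 1}
    - {"x": 27.4, "y": -36, "z": 2, "yaw": 0, "hand": 1}
    - {"x": 30.8, "y": -40.5, "z": 2, "yaw": 0, "hand": 1}
    - {"x": 34.2, "y": -45, "z": 2, "yaw": 0, "hand": 1}

```text
clock: 2.0
position: [0.613, 0.1122, 0.2469]
ee_rot: [0.696, 3.063, 0.001]
force: [0.4, -0.3, 0.4]
width: 1.0
gripper_force: 0.0
```

```bash
python3 - <<'E'
from h import *
s=observe();print(s["clock"],s["position"],yawof(s),s["joints"])
m=camera_model("wrist");im=get_image("wrist");cv2.imwrite("pics/w2.png",im)
np.save("w2.npy",m,allow_pickle=True)
for z in (.121,.01): print(proj("wrist",[.612,.1135,z],m))
E
```

```text
2.0 [0.61304681 0.1122277  0.24692637] 64.41181145813566 [-0.4168555   0.41745957  0.21849526  1.56226974 -0.09576395  1.17190253
  0.94484546]
[317.93723096 229.17817933]
[317.94233531 201.97791878]
```

View pics/w2.png

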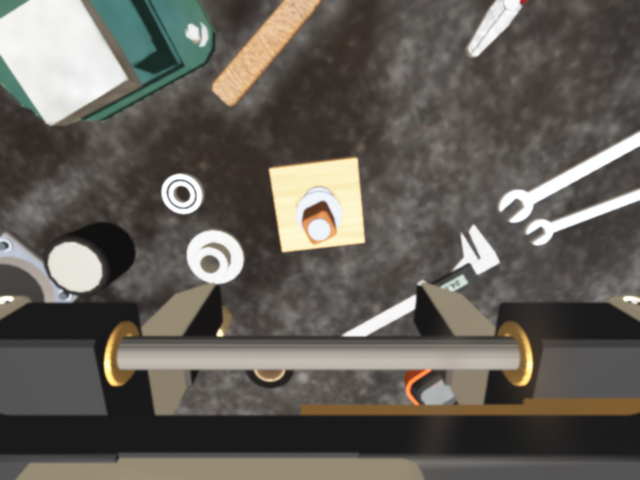

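The tool is right under the gripper: handle top at (319,228), collar around (319,207), stand centre about (318,204).

```bash
python3 - <<'E'
from h import *
im=cv2.imread("pics/w2.png")[140:265,255:380]
cv2.imwrite("pics/w2c.png",cv2.resize(im,(600,600),interpolation=cv2.INTER_CUBIC))
m=np.load("w2.npy",allow_pickle=True).item()
ps=[onz("wrist",u,v,.024,m)[:2] for u,v in [(270,168),(357,157),(365,241),(283,252)]]
print(ps,np.mean(ps,0)); 
for i in range(4):
    d=ps[(i+1)%4]-ps[i];print(np.degrees(np.arctan2(d[1],d[0]))%90)
E
```

```text
[array([0.55643376, 0.08566446]), array([0.58483122, 0.17048516]), array([0.67039467, 0.1422678 ]), array([0.64313735, 0.05606795])] [0.61369925 0.11362134]
71.4897597671503
71.74833125335476
72.45248769679824
71.15251701863127
```

View pics/w2c.png

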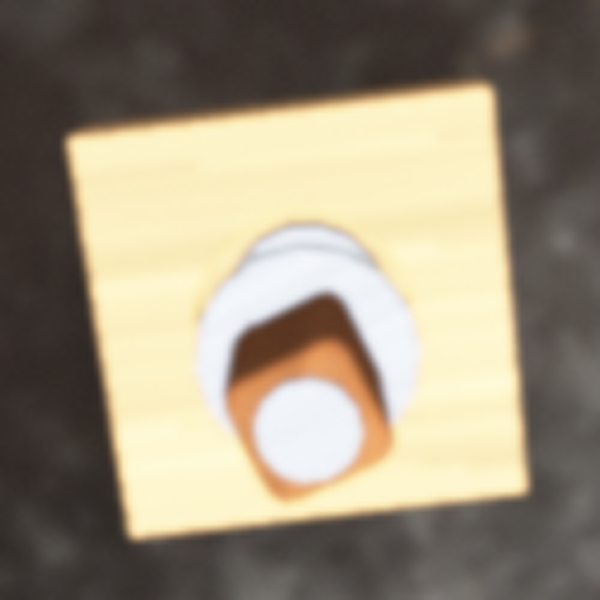

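```bash
python3 - <<'E'
from h import *
m=np.load("w2.npy",allow_pickle=True).item()
f=lambda x,y:onz("wrist",255+x/4.8,140+y/4.8,.121,m)[:2]
c=[f(*p) for p in [(228,390),(345,340),(392,450),(285,500)]]
print(c,np.mean(c,0),f(309,430))
for i in range(4):
    d=c[(i+1)%4]-c[i];print(np.degrees(np.arctan2(d[1],d[0]))%90,np.linalg.norm(d))
# foot/collar
g=onz("wrist",255+308/4.8,140+352/4.8,.071,m);print("collar",g)
s=observe();print(s["position"],yawof(s))
E
```

```text
[array([0.60076484, 0.10522739]), array([0.6014801 , 0.12637533]), array([0.62196809, 0.12546479]), array([0.62215105, 0.1054269 ])] [0.61159102 0.1156236 ] [0.61280327 0.11439578]
88.0628768692887 0.02116003529109009
87.45529129812898 0.020508208434069683
0.5231280386998094 0.020038722297612714
0.5344995228051346 0.021387139730116397
collar [0.61119206 0.11515418 0.071     ]
[0.61701338 0.10295375 0.24691071] 63.91000332461067
```

>>> apply_moves:
  motion:
    - {"x": 0, "y": 0.1, "z": -2, "yaw": 8, "hand": 1}
    - {"x": 0, "y": 0.1, "z": -5, "yaw": 16, "hand": 1}
    - {"x": 0, "y": 0.1, "z": -8, "yaw": 24, "hand": 1}
    - {"x": 0, "y": 0.1, "z": -9, "yaw": 24, "hand": 1}
    - {"x": 0, "y": 0.1, "z": -9, "yaw": 24, "hand": 1}

```text
clock: 2.68
position: [0.612, 0.1146, 0.1567]
ee_rot: [-0.049, -3.141, 0.0]
force: [0.0, 0.3, 0.7]
width: 0.999
gripper_force: 0.0
```

```bash
python3 - <<'E'
from h import *
s=observe();print(s["clock"],s["position"],yawof(s),s["force"])
m=camera_model("wrist");im=get_image("wrist");np.save("w3.npy",m,allow_pickle=True)
cv2.imwrite("pics/w3.png",im)
s=observe();print(s["clock"],s["position"],yawof(s),s["force"])
for z in (.121,.071): print(proj("wrist",[.612,.1147,z],m))
cv2.imwrite("pics/w3c.png",cv2.resize(im[100:340,160:480],(800,600),interpolation=cv2.INTER_CUBIC))
E
```

```text
2.675 [0.61195798 0.11464588 0.15671127] 88.21182340519148 [0.00182982 0.31497106 0.74698615]
2.725 [0.6125225  0.11478883 0.1575137 ] 88.24262661036606 [ 0.54042923 -0.85517361  0.83075189]
[316.81595199 273.78357818]
[317.07429313 246.45844917]
```

View pics/w3c.png

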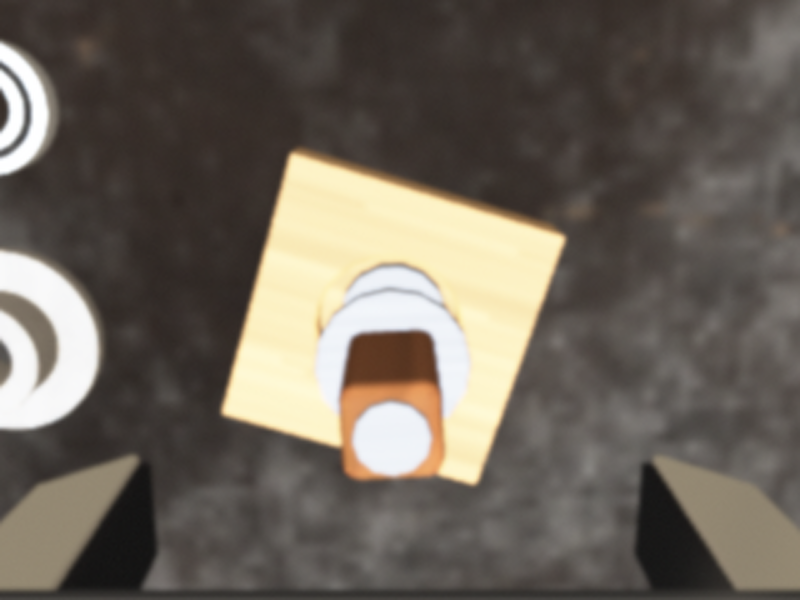

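The view shows the handle centred between the fingers and square to them, its top at (317,275). Descend and grip.

>>> apply_moves:
  motion:
    - {"x": 0, "y": 0, "z": -3, "yaw": 0, "hand": 1}
    - {"x": 0, "y": 0, "z": -6, "yaw": 0, "hand": 1}
    - {"x": 0, "y": 0, "z": -7.8, "yaw": 0, "hand": 1}
    - {"x": 0, "y": 0, "z": -8.4, "yaw": 0, "hand": 1}
    - {"x": 0, "y": 0, "z": -8.4, "yaw": 0, "hand": 1}
    - {"x": 0, "y": 0, "z": -8.4, "yaw": 0, "hand": -0.3}
    - {"x": 0, "y": 0, "z": -8.4, "yaw": 0, "hand": -0.7}
    - {"x": 0, "y": 0, "z": -8.4, "yaw": 0, "hand": -1}
    - {"x": 0, "y": 0, "z": -8.4, "yaw": 0, "hand": -1}
    - {"x": 0, "y": 0, "z": -8.4, "yaw": 0, "hand": -1}
  newtons: 40

```text
clock: 3.98
position: [0.6121, 0.1146, 0.0728]
ee_rot: [0.044, 3.141, 0.0]
force: [0.3, -0.1, 0.1]
width: 0.503
gripper_force: 0.0
```

```bash
python3 - <<'E'
from h import *
s=observe();print(s["clock"],s["position"],yawof(s),s["force"],s["ft_torque"],s["width"],s["gripper_force"])
m=np.load("w3.npy",allow_pickle=True).item()
ps=[onz("wrist",160+u/2.5,100+v/2.5,.024,m)[:2] for u,v in [(296,152),(566,238),(475,486),(222,412)]]
print("stand",np.mean(ps,0))
E
```

```text
3.975 [0.6120867  0.11464868 0.07277225] 88.39496040979088 [ 0.29709788 -0.09351978  0.06737158] [-0.01809379  0.01040891 -0.01873709] 0.5027100041796132 0.0
stand [0.6141005  0.11352043]
```

Fingers still closing.

>>> apply_moves:
  motion:
    - {"x": 0, "y": 0, "z": 0, "yaw": 0, "hand": -1}
    - {"x": 0, "y": 0, "z": 0, "yaw": 0, "hand": -1}
    - {"x": 0, "y": 0, "z": 0, "yaw": 0, "hand": -1}
    - {"x": 0, "y": 0, "z": 0, "yaw": 0, "hand": -1}
    - {"x": 0, "y": 0, "z": 0, "yaw": 0, "hand": -1}
    - {"x": 0, "y": 0, "z": 0, "yaw": 0, "hand": -1}
  newtons: 40

```text
clock: 4.72
position: [0.612, 0.1146, 0.0727]
ee_rot: [-0.044, -3.141, -0.0]
force: [0.1, 0.2, -0.2]
width: 0.261
gripper_force: 39.8
```

>>> apply_moves:
  motion:
    - {"x": 0, "y": 0, "z": 1.5, "yaw": 0, "hand": -1}
    - {"x": 0, "y": 0, "z": 4, "yaw": 0, "hand": -1}
    - {"x": 0, "y": 0, "z": 8, "yaw": 0, "hand": -1}
    - {"x": 0, "y": 0, "z": 12, "yaw": 0, "hand": -1}
    - {"x": 0, "y": -2, "z": 15, "yaw": 0, "hand": -1}
    - {"x": -1, "y": -7, "z": 15, "yaw": 0, "hand": -1}
    - {"x": -2, "y": -12, "z": 15, "yaw": 0, "hand": -1}
    - {"x": -3, "y": -17, "z": 15, "yaw": 0, "hand": -1}
    - {"x": -4, "y": -20, "z": 15, "yaw": 0, "hand": -1}
    - {"x": -4, "y": -20, "z": 15, "yaw": 0, "hand": -1}

```text
clock: 5.98
position: [0.571, -0.089, 0.2238]
ee_rot: [0.052, 3.141, -0.002]
force: [0.0, 1.4, -2.6]
width: 0.258
gripper_force: 39.8
```

>>> apply_moves:
  motion:
    - {"x": -1.0, "y": -4, "z": 0, "yaw": 0, "hand": -1}
    - {"x": -1.7, "y": -8, "z": 0, "yaw": 0, "hand": -1}
    - {"x": -1.7, "y": -9, "z": 0, "yaw": 0, "hand": -1}
    - {"x": -1.7, "y": -9, "z": 0, "yaw": 0, "hand": -1}
    - {"x": -1.7, "y": -9, "z": 0, "yaw": 0, "hand": -1}

```text
clock: 6.6
position: [0.5557, -0.1732, 0.2228]
ee_rot: [0.04, 3.141, 0.002]
force: [0.0, 1.1, -2.9]
width: 0.259
gripper_force: 39.8
```

```bash
python3 - <<'E'
from h import *
s=observe();print(s["clock"],s["position"],yawof(s),s["force"],s["ft_torque"],s["width"],s["gripper_force"],s["joints"])
m=camera_model("wrist");im=get_image("wrist");np.save("w4.npy",m,allow_pickle=True)
cv2.imwrite("pics/w4.png",im)
print(proj("wrist",[.5547,-.2502,.105],m))
print([(d["rect"],d["p"]) for d in recognise("cover","wrist")])
E
```

```text
6.6 [ 0.55567109 -0.17318699  0.22279691] 88.54060481799233 [ 0.0330009   1.09887179 -2.85238536] [0.04131057 0.02548955 0.00664128] 0.2594893047190909 39.797571301460266 [ 0.06864475  0.36775701  0.19468569  1.69825775 -0.08011505  1.08338177
  1.8335258 ]
[218.67524816 234.72871951]
[([89.8, 203.3, 142.8, 245.2], 0.63), ([189.8, 194.6, 258.7, 262.6], 0.6), ([341.8, 183.3, 419.8, 258.2], 0.59)]
```

View pics/w4.png

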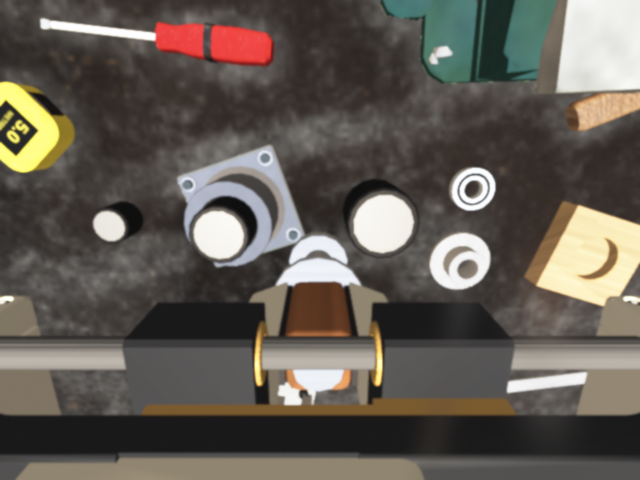

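The target cover's disc at (220,233) matches the prediction within 2 px. The tool's foot is visible at (319,250), centred and upright.

>>> apply_moves:
  motion:
    - {"x": 0, "y": -3, "z": 0, "yaw": 0, "hand": -1}
    - {"x": 0, "y": -6, "z": 0, "yaw": 0, "hand": -1}
    - {"x": 0, "y": -7.4, "z": 0, "yaw": 0, "hand": -1}
    - {"x": 0, "y": -7.4, "z": -1.5, "yaw": 0, "hand": -1}
    - {"x": 0, "y": -7.4, "z": -3, "yaw": 0, "hand": -1}
    - {"x": 0, "y": -7.4, "z": -4.2, "yaw": 0, "hand": -1}
    - {"x": 0, "y": -7.4, "z": -4.8, "yaw": 0, "hand": -1}
    - {"x": 0, "y": -7.4, "z": -4.8, "yaw": 0, "hand": -1}
    - {"x": 0, "y": -7.4, "z": -4.8, "yaw": 0, "hand": -1}

```text
clock: 7.82
position: [0.5554, -0.2495, 0.1752]
ee_rot: [0.044, 3.141, -0.0]
force: [-0.3, -0.3, -2.3]
width: 0.26
gripper_force: 39.8
```

```bash
python3 - <<'E'
from h import *
get_image("wrist")
s=observe();print(s["clock"],s["position"],yawof(s),s["force"],s["ft_torque"],s["width"])
E
```

```text
7.875 [ 0.5554108  -0.24949356  0.175291  ] 88.39560604499495 [-0.11283276 -0.28552274 -2.08538411] [ 0.05455159 -0.01902911  0.01528373] 0.25979155803096016
```

>>> apply_moves:
  motion:
    - {"x": 0, "y": 0, "z": -0.3, "yaw": 0, "hand": -1}
    - {"x": 0, "y": 0, "z": -0.5, "yaw": 0, "hand": -1}
    - {"x": 0, "y": 0, "z": -0.7, "yaw": 0, "hand": -1}
    - {"x": 0, "y": 0, "z": -0.8, "yaw": 0, "hand": -1}
    - {"x": 0, "y": 0, "z": -0.9, "yaw": 0, "hand": -1}
    - {"x": 0, "y": 0, "z": -1.0, "yaw": 0, "hand": -1}
    - {"x": 0, "y": 0, "z": -1.0, "yaw": 0, "hand": -1}

```text
clock: 8.75
position: [0.5551, -0.2494, 0.1647]
ee_rot: [0.044, 3.141, -0.0]
force: [-0.7, 0.4, -0.8]
width: 0.262
gripper_force: 39.8
```

>>> apply_moves:
  motion:
    - {"x": 0, "y": 0, "z": -0.06, "yaw": 0, "hand": -1}
    - {"x": 0, "y": 0, "z": -0.12, "yaw": 0, "hand": -1}
    - {"x": 0, "y": 0, "z": -0.18, "yaw": 0, "hand": -1}
    - {"x": 0, "y": 0, "z": -0.24, "yaw": 0, "hand": -1}

```text
clock: 9.25
position: [0.5551, -0.2494, 0.1623]
ee_rot: [0.044, 3.141, 0.0]
force: [-1.2, 0.6, -0.4]
width: 0.262
gripper_force: 39.8
```

>>> apply_moves:
  motion:
    - {"x": 0, "y": 0, "z": -0.05, "yaw": 0, "hand": -1}
    - {"x": 0, "y": 0, "z": -0.1, "yaw": 0, "hand": -1}
    - {"x": 0, "y": 0, "z": -0.15, "yaw": 0, "hand": -1}

```text
clock: 9.62
position: [0.5551, -0.2494, 0.1608]
ee_rot: [-0.044, -3.141, -0.0]
force: [-0.6, 0.2, 0.4]
width: 0.258
gripper_force: 39.8
```

>>> apply_moves:
  motion:
    - {"x": 0, "y": 0, "z": -0.05, "yaw": 0, "hand": -1}
    - {"x": 0, "y": 0, "z": -0.1, "yaw": 0, "hand": -1}
    - {"x": 0, "y": 0, "z": -0.15, "yaw": 0, "hand": -1}

```text
clock: 10.0
position: [0.5551, -0.2494, 0.1593]
ee_rot: [0.044, 3.141, 0.0]
force: [-0.8, 0.7, 0.9]
width: 0.254
gripper_force: 39.8
```

>>> apply_moves:
  motion:
    - {"x": 0, "y": 0, "z": -0.05, "yaw": 0, "hand": -1}
    - {"x": 0, "y": 0, "z": -0.1, "yaw": 0, "hand": -1}
    - {"x": 0, "y": 0, "z": -0.15, "yaw": 0, "hand": -1}

```text
clock: 10.38
position: [0.5551, -0.2493, 0.1578]
ee_rot: [-0.044, -3.141, -0.0]
force: [-0.4, 0.4, -0.4]
width: 0.257
gripper_force: 39.8
```

>>> apply_moves:
  motion:
    - {"x": 0, "y": 0, "z": -0.05, "yaw": 0, "hand": -1}
    - {"x": 0, "y": 0, "z": -0.1, "yaw": 0, "hand": -1}

```text
clock: 10.62
position: [0.5551, -0.2493, 0.1568]
ee_rot: [0.044, 3.141, 0.0]
force: [-1.0, 0.4, 1.5]
width: 0.255
gripper_force: 39.8
```

>>> apply_moves:
  motion:
    - {"x": 0, "y": 0, "z": -0.05, "yaw": 0, "hand": -1}
    - {"x": 0, "y": 0, "z": -0.1, "yaw": 0, "hand": -1}

```text
clock: 10.88
position: [0.5551, -0.2493, 0.1558]
ee_rot: [0.044, 3.141, 0.0]
force: [-0.9, -0.2, -0.0]
width: 0.259
gripper_force: 39.8
```

>>> apply_moves:
  motion:
    - {"x": 0, "y": 0, "z": -0.05, "yaw": 0, "hand": -1}
    - {"x": 0, "y": 0, "z": -0.1, "yaw": 0, "hand": -1}

```text
clock: 11.12
position: [0.5551, -0.2494, 0.1548]
ee_rot: [-0.044, -3.141, -0.0]
force: [-0.2, 0.4, -0.3]
width: 0.26
gripper_force: 39.8
```

>>> apply_moves:
  motion:
    - {"x": 0, "y": 0, "z": -0.05, "yaw": 0, "hand": -1}
    - {"x": 0, "y": 0, "z": -0.1, "yaw": 0, "hand": -1}

```text
clock: 11.38
position: [0.5551, -0.2494, 0.1538]
ee_rot: [0.044, 3.141, -0.0]
force: [0.3, 1.2, 0.6]
width: 0.263
gripper_force: 39.8
```

>>> apply_moves:
  motion:
    - {"x": 0, "y": 0, "z": -0.05, "yaw": 0, "hand": -1}
    - {"x": 0, "y": 0, "z": -0.1, "yaw": 0, "hand": -1}

```text
clock: 11.62
position: [0.5552, -0.2494, 0.1532]
ee_rot: [0.044, 3.141, -0.0]
force: [-2.7, 0.6, 5.9]
width: 0.263
gripper_force: 39.8
```

>>> apply_moves:
  motion:
    - {"x": 0, "y": 0, "z": -0.05, "yaw": 0, "hand": -1}

```text
clock: 11.75
position: [0.5553, -0.2495, 0.1529]
ee_rot: [0.044, 3.141, -0.0]
force: [-1.6, 0.7, 6.0]
width: 0.265
gripper_force: 39.8
```

>>> apply_moves:
  motion:
    - {"x": 0, "y": 0, "z": -0.05, "yaw": 0, "hand": -1}

```text
clock: 11.88
position: [0.5554, -0.2495, 0.1525]
ee_rot: [0.044, 3.14, -0.0]
force: [-1.1, 0.0, 7.0]
width: 0.261
gripper_force: 39.8
```

>>> apply_moves:
  motion:
    - {"x": 0, "y": 0, "z": -0.05, "yaw": 0, "hand": -1}

```text
clock: 12.0
position: [0.5555, -0.2495, 0.1521]
ee_rot: [0.044, 3.14, -0.0]
force: [-1.4, 0.2, 7.7]
width: 0.255
gripper_force: 39.8
```

>>> apply_moves:
  motion:
    - {"x": 0, "y": 0, "z": -0.05, "yaw": 0, "hand": -1}

```text
clock: 12.12
position: [0.5555, -0.2496, 0.1516]
ee_rot: [0.044, 3.14, -0.0]
force: [-1.6, -0.2, 7.3]
width: 0.256
gripper_force: 39.8
```

>>> apply_moves:
  motion:
    - {"x": 0, "y": 0, "z": -0.05, "yaw": 0, "hand": -1}

```text
clock: 12.25
position: [0.5555, -0.2495, 0.1511]
ee_rot: [0.044, 3.14, -0.0]
force: [-1.9, 0.7, 6.0]
width: 0.259
gripper_force: 39.8
```

>>> apply_moves:
  motion:
    - {"x": 0, "y": 0, "z": -0.05, "yaw": 0, "hand": -1}

```text
clock: 12.38
position: [0.5555, -0.2495, 0.1505]
ee_rot: [0.044, 3.14, -0.0]
force: [-0.9, 0.3, 5.3]
width: 0.259
gripper_force: 39.8
```

>>> apply_moves:
  motion:
    - {"x": 0, "y": 0, "z": -0.05, "yaw": 0, "hand": -1}

```text
clock: 12.5
position: [0.5554, -0.2495, 0.1498]
ee_rot: [0.044, 3.14, -0.0]
force: [-1.4, 0.8, 4.4]
width: 0.257
gripper_force: 39.8
```

>>> apply_moves:
  motion:
    - {"x": 0, "y": 0, "z": -0.05, "yaw": 0, "hand": -1}

```text
clock: 12.62
position: [0.5554, -0.2495, 0.1491]
ee_rot: [0.044, 3.141, -0.0]
force: [-0.3, 0.4, 2.5]
width: 0.261
gripper_force: 39.8
```

>>> apply_moves:
  motion:
    - {"x": 0, "y": 0, "z": -0.04, "yaw": 0, "hand": -1}

```text
clock: 12.75
position: [0.5552, -0.2494, 0.1483]
ee_rot: [0.044, 3.141, -0.0]
force: [0.2, -0.4, -1.1]
width: 0.262
gripper_force: 39.8
```

>>> apply_moves:
  motion:
    - {"x": 0, "y": 0, "z": -0.04, "yaw": 0, "hand": -1}

```text
clock: 12.88
position: [0.5547, -0.2492, 0.1475]
ee_rot: [-0.044, -3.14, -0.001]
force: [0.3, -0.8, -1.0]
width: 0.262
gripper_force: 39.8
```

>>> apply_moves:
  motion:
    - {"x": 0, "y": 0, "z": -0.04, "yaw": 0, "hand": -1}

```text
clock: 13.0
position: [0.5547, -0.2492, 0.1471]
ee_rot: [-0.044, -3.14, -0.001]
force: [0.2, 0.1, -2.1]
width: 0.261
gripper_force: 39.8
```

>>> apply_moves:
  motion:
    - {"x": 0, "y": 0, "z": -0.04, "yaw": 0, "hand": -1}

```text
clock: 13.12
position: [0.5549, -0.2493, 0.1469]
ee_rot: [-0.044, -3.141, -0.0]
force: [0.4, 0.4, -1.3]
width: 0.256
gripper_force: 39.8
```

>>> apply_moves:
  motion:
    - {"x": 0, "y": 0, "z": -0.04, "yaw": 0, "hand": -1}

```text
clock: 13.25
position: [0.555, -0.2493, 0.1467]
ee_rot: [-0.044, -3.141, -0.0]
force: [0.6, -0.3, -2.2]
width: 0.26
gripper_force: 39.8
```

>>> apply_moves:
  motion:
    - {"x": 0, "y": 0, "z": -0.04, "yaw": 0, "hand": -1}

```text
clock: 13.38
position: [0.5551, -0.2493, 0.1464]
ee_rot: [-0.044, -3.141, -0.0]
force: [-0.1, 0.7, -1.7]
width: 0.261
gripper_force: 39.8
```

>>> apply_moves:
  motion:
    - {"x": 0, "y": 0, "z": -0.04, "yaw": 0, "hand": -1}

```text
clock: 13.5
position: [0.5551, -0.2494, 0.146]
ee_rot: [0.044, 3.141, 0.0]
force: [-1.0, 0.4, -1.9]
width: 0.259
gripper_force: 39.8
```

>>> apply_moves:
  motion:
    - {"x": 0, "y": 0, "z": -0.04, "yaw": 0, "hand": -1}

```text
clock: 13.62
position: [0.5551, -0.2493, 0.1458]
ee_rot: [0.044, 3.141, 0.0]
force: [0.1, -0.0, 1.1]
width: 0.259
gripper_force: 39.8
```

>>> apply_moves:
  motion:
    - {"x": 0, "y": 0, "z": -0.04, "yaw": 0, "hand": -1}

```text
clock: 13.75
position: [0.5552, -0.2494, 0.1457]
ee_rot: [0.044, 3.141, -0.0]
force: [-1.5, 0.7, 4.6]
width: 0.262
gripper_force: 39.8
```

>>> apply_moves:
  motion:
    - {"x": 0, "y": 0, "z": -0.04, "yaw": 0, "hand": -1}

```text
clock: 13.88
position: [0.5553, -0.2494, 0.1455]
ee_rot: [0.044, 3.141, -0.0]
force: [-2.6, 2.0, 7.5]
width: 0.26
gripper_force: 39.8
```

The seal's stiff rise is felt, so the cover is home. One more small press, then lift.

>>> apply_moves:
  motion:
    - {"x": 0, "y": 0, "z": -0.04, "yaw": 0, "hand": -1}

```text
clock: 14.0
position: [0.5553, -0.2495, 0.1453]
ee_rot: [0.044, 3.14, -0.0]
force: [-2.1, 1.1, 10.5]
width: 0.262
gripper_force: 39.8
```

>>> apply_moves:
  motion:
    - {"x": 0, "y": 0, "z": 0.2, "yaw": 0, "hand": -1}
    - {"x": 0, "y": 0, "z": 0.8, "yaw": 0, "hand": -1}
    - {"x": 0, "y": 0, "z": 2, "yaw": 0, "hand": -1}
    - {"x": 0, "y": 0, "z": 4, "yaw": 0, "hand": -1}
    - {"x": 0, "y": 0, "z": 6, "yaw": 0, "hand": -1}
    - {"x": 0, "y": 0, "z": 8, "yaw": 0, "hand": -1}
    - {"x": 0, "y": 2, "z": 8, "yaw": 0, "hand": -1}
    - {"x": 0, "y": 5, "z": 8, "yaw": 0, "hand": -1}
    - {"x": 0, "y": 7.4, "z": 8, "yaw": 0, "hand": -1}
    - {"x": 0, "y": 7.4, "z": 8, "yaw": 0, "hand": -1}

```text
clock: 15.25
position: [0.555, -0.171, 0.2237]
ee_rot: [-0.036, -3.14, -0.003]
force: [-0.2, -0.7, -2.4]
width: 0.26
gripper_force: 39.8
```

```bash
python3 - <<'E'
from h import *
s=observe();print(s["clock"],s["position"],yawof(s),s["force"],s["ft_torque"],s["width"])
m=camera_model("wrist");im=get_image("wrist")
a=cv2.resize(im[130:320,150:450],(600,380)); b=cv2.resize(cv2.imread("pics/w4.png")[130:320,150:450],(300,190))
o=np.zeros((570,600,3),np.uint8);o[:380]=a;o[380:,:300]=b;cv2.imwrite("pics/w5.png",o)
for z in(.105,.085):print(proj("wrist",[.5547,-.2502,z],m))
E
```

```text
15.25 [ 0.55504823 -0.17101948  0.22367353] 88.67657598434498 [-0.19534672 -0.71376245 -2.39686231] [ 0.01435462 -0.04240594 -0.0119934 ] 0.25989145948249354
[216.06139859 235.21646959]
[222.34291679 228.49488585]
```

View pics/w5.png

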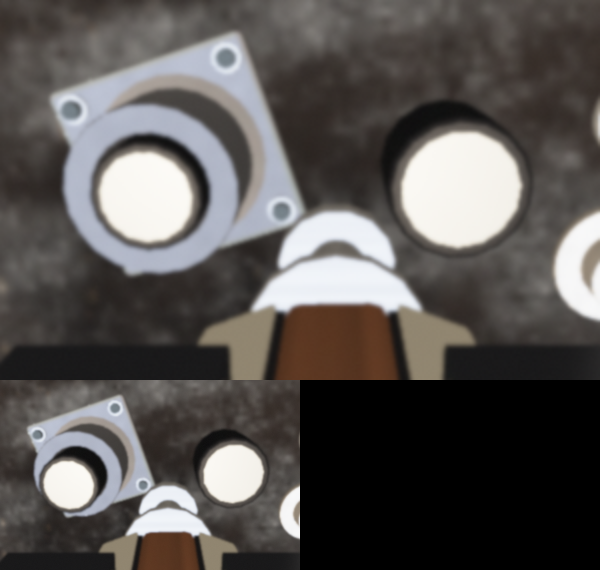

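The cover's disc now sits at (223,228), matching a top about 9–10 mm proud: it stayed down. The tool is still upright in the fingers. Return it.

>>> apply_moves:
  motion:
    - {"x": 0.8, "y": 3, "z": 0, "yaw": 0, "hand": -1}
    - {"x": 1.8, "y": 8, "z": 0, "yaw": 0, "hand": -1}
    - {"x": 2.8, "y": 13, "z": 0, "yaw": 0, "hand": -1}
    - {"x": 3.8, "y": 18, "z": 0, "yaw": 0, "hand": -1}
    - {"x": 4.8, "y": 23, "z": 0, "yaw": 0, "hand": -1}
    - {"x": 5.5, "y": 27, "z": 0, "yaw": 0, "hand": -1}
    - {"x": 5.8, "y": 28.9, "z": 0, "yaw": 0, "hand": -1}
    - {"x": 5.8, "y": 28.9, "z": -3, "yaw": 0, "hand": -1}
    - {"x": 5.8, "y": 28.9, "z": -7, "yaw": 0, "hand": -1}
    - {"x": 5.8, "y": 28.9, "z": -10, "yaw": 0, "hand": -1}

```text
clock: 16.55
position: [0.6126, 0.1117, 0.1227]
ee_rot: [-0.047, -3.14, 0.002]
force: [1.0, -0.1, -2.1]
width: 0.26
gripper_force: 39.8
```

>>> apply_moves:
  motion:
    - {"x": 0, "y": 0, "z": -1.5, "yaw": 0, "hand": -1}
    - {"x": 0, "y": 0, "z": -2.5, "yaw": 0, "hand": -1}
    - {"x": 0, "y": 0, "z": -3.3, "yaw": 0, "hand": -1}
    - {"x": 0, "y": 0, "z": -3.3, "yaw": 0, "hand": -1}

```text
clock: 17.05
position: [0.6132, 0.1136, 0.0915]
ee_rot: [0.044, 3.141, 0.0]
force: [-0.0, 0.6, -1.0]
width: 0.261
gripper_force: 39.8
```

```bash
python3 - <<'E'
from h import *
get_image("wrist")
s=observe();print(s["clock"],s["position"],yawof(s),s["force"],s["ft_torque"],s["width"])
E
```

```text
17.1 [0.61338611 0.11366955 0.09191784] 88.39078103405369 [ 0.68965274 -0.88704869 -1.75538196] [-0.00983671 -0.01358552 -0.03013872] 0.25556344350789045
```

>>> apply_moves:
  motion:
    - {"x": 0, "y": 0, "z": -0.4, "yaw": 0, "hand": -1}
    - {"x": 0, "y": 0, "z": -0.8, "yaw": 0, "hand": -1}
    - {"x": 0, "y": 0, "z": -1.2, "yaw": 0, "hand": -1}
    - {"x": 0, "y": 0, "z": -1.5, "yaw": 0, "hand": -1}
    - {"x": 0, "y": 0, "z": -1.7, "yaw": 0, "hand": -1}
    - {"x": 0, "y": 0, "z": -1.7, "yaw": 0, "hand": -1}

```text
clock: 17.85
position: [0.613, 0.1136, 0.0743]
ee_rot: [-0.044, -3.141, 0.0]
force: [1.2, 0.0, -2.6]
width: 0.261
gripper_force: 39.8
```

>>> apply_moves:
  motion:
    - {"x": 0, "y": 0, "z": -0.1, "yaw": 0, "hand": -1}
    - {"x": 0, "y": 0, "z": -0.15, "yaw": 0, "hand": -1}
    - {"x": 0, "y": 0, "z": -0.15, "yaw": 0, "hand": -1}

```text
clock: 18.23
position: [0.6131, 0.1136, 0.073]
ee_rot: [0.044, 3.141, 0.0]
force: [-0.8, 0.1, -2.3]
width: 0.258
gripper_force: 39.8
```

>>> apply_moves:
  motion:
    - {"x": 0, "y": 0, "z": -0.05, "yaw": 0, "hand": -1}
    - {"x": 0, "y": 0, "z": -0.1, "yaw": 0, "hand": -1}

```text
clock: 18.48
position: [0.6133, 0.1136, 0.0727]
ee_rot: [0.044, 3.141, 0.0]
force: [-3.3, 0.3, 9.5]
width: 0.257
gripper_force: 39.8
```

>>> apply_moves:
  motion:
    - {"x": 0, "y": 0, "z": -0.05, "yaw": 0, "hand": -1}
    - {"x": 0, "y": 0, "z": -0.05, "yaw": 0, "hand": -1}

```text
clock: 18.73
position: [0.6133, 0.1137, 0.0727]
ee_rot: [0.044, 3.141, 0.001]
force: [-3.8, -0.9, 9.9]
width: 0.261
gripper_force: 39.8
```

On the floor. Release.

>>> apply_moves:
  motion:
    - {"x": 0, "y": 0, "z": 0.1, "yaw": 0, "hand": -1}
    - {"x": 0, "y": 0, "z": 0.1, "yaw": 0, "hand": 0.5}
    - {"x": 0, "y": 0, "z": 0.1, "yaw": 0, "hand": 0.5}
    - {"x": 0, "y": 0, "z": 0.1, "yaw": 0, "hand": 0.5}
    - {"x": 0, "y": 0, "z": 0.1, "yaw": 0, "hand": 0.5}
    - {"x": 0, "y": 0, "z": 0.1, "yaw": 0, "hand": 0.5}
    - {"x": 0, "y": 0, "z": 0.1, "yaw": 0, "hand": 0.5}
    - {"x": 0, "y": 0, "z": 0.1, "yaw": 0, "hand": 0.5}
    - {"x": 0, "y": 0, "z": 0.1, "yaw": 0, "hand": 0.5}

```text
clock: 19.85
position: [0.6131, 0.1136, 0.0724]
ee_rot: [-0.044, -3.141, -0.0]
force: [-0.0, 0.2, 0.8]
width: 0.751
gripper_force: 0.0
```

>>> apply_moves:
  motion:
    - {"x": 0, "y": 0, "z": 0.5, "yaw": 0, "hand": 0.5}
    - {"x": 0, "y": 0, "z": 2, "yaw": 0, "hand": 0.5}
    - {"x": 0, "y": 0, "z": 5, "yaw": 0, "hand": 0.5}
    - {"x": 0, "y": 0, "z": 9, "yaw": 0, "hand": 0.5}
    - {"x": 0, "y": 0, "z": 12, "yaw": 0, "hand": 0.5}
    - {"x": 0, "y": 0, "z": 14, "yaw": 0, "hand": 0.5}
    - {"x": 0, "y": 0, "z": 14, "yaw": 0, "hand": 0.5}
    - {"x": 0, "y": 0, "z": 14, "yaw": 0, "hand": 0.5}

```text
clock: 20.85
position: [0.6127, 0.1136, 0.2122]
ee_rot: [-0.044, -3.141, 0.0]
force: [-0.4, -0.1, 0.2]
width: 0.752
gripper_force: 0.0
```

```bash
python3 - <<'E'
from h import *
s=observe();print(s["clock"],s["position"],yawof(s),s["force"],s["width"])
m=camera_model("wrist");im=get_image("wrist")
for z in(.121,.071):print(proj("wrist",[.613,.114,z],m))
cv2.imwrite("pics/w6.png",cv2.resize(im[130:310,60:460],(800,360)))
E
```

```text
20.85 [0.6127076  0.11360288 0.21217514] 88.3993741223616 [-0.40373384 -0.11199844  0.22078624] 0.7516361049142394
[317.6327888  244.33467274]
[317.71480543 226.20579595]
```

View pics/w6.png

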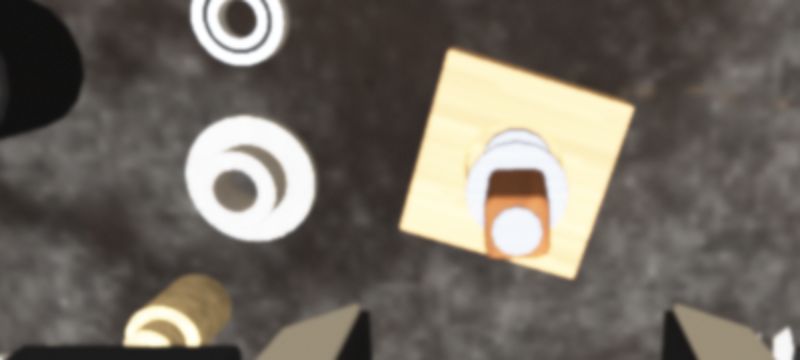

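The tool stands upright in the recess (handle top at (318,245), as predicted), the fingers are clear and the bystanders in view look undisturbed.

```bash
python3 -c "
from cell import *
print(sign_off())"
```

```text
the job is handed in; nothing more can be done
None
```

I pressed the cover home with the tool: it clicked at about 10–11 N, the seal stopped it at about 13 N, and it stayed down. I then stood the tool upright in its stand, let go and handed the job in at about 21 s; the sign-off returned no verdict.

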